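# Pack the plaster gift set

## Robot

A 7-joint arm with a two-finger parallel gripper is mounted at the origin on the work surface. World frame = base frame: x ahead of the robot, y to its left, z up, the work surface at z = 0. Lengths are in m, angles in degrees, forces in N, time in s.
With the tool pointing down it reaches from about 0.4 to 0.9 m from the base axis. Payload 5.6 kg.
Tool frame: the origin (TCP) lies between the finger pads; the fingertips stand 25 mm ahead of it and the grasp point (between the pads) lies 6 mm ahead of it (robot.tip_reach is the distance from the TCP to the fingertips, in m); z points along the fingers, y is the line along which they close (so a half turn about z gives the same grasp; the last joint's range is limited). The gripper opens to 92 mm and grips with 3 to 60 N. Pads are 20 mm wide; open, the fingers measure 128 mm over their backs; the gripper's body (75 mm by 189 mm) begins 69 mm behind the grasp point.
Start: joints at [62.395, 26.786, -0.665, 91.828, 0.344, 61.387, -3.226], TCP at [0.276, -0.588, 0.24] pointing down, gripper open.
Joint ranges: [-144.91, 144.91], [-17.63, 115.5], [-89.93, 88.59], [15.96, 139.68], [-74.01, 254.01], [8.47, 105.57], [-167.45, 167.45]. Speed limits (degrees/s): [147.25, 147.25, 180, 180, 180, 180, 180].

## Interface

Orientations are given as [roll, pitch, yaw] about the fixed x, y, z axes, in that order (R = Rz(yaw) Ry(pitch) Rx(roll)).
In Python, from rig import robot gives the robot as it stands.
- The arm moves only by the shell command python3 -m creep 'ROWS'. ROWS is JSON, one flat list of numbers, 5 for each row, row after row: the shift along the tool's x, y, z in cm, then the turn about the tool's z in degrees, then the gripper command: -1 is shut, 1 is fully open, values between are in proportion. A call has 1 to 10 rows; each row shifts and turns the commanded pose from where the row before left it, along the tool's axes as they then stand; what a row does not reach is not made up. A row lasts 1/10 s, in which the tool goes at most 50 mm and 8.59 degrees, less where a joint would pass 70% of its speed; a pose out of reach is approached as far as the arm can. A call with a gripper value outside its range is refused whole. The fingers move at their own pace and stop on an object; the grip force is fixed at half the most. Time passes only in rows, so rows that do not move let the fingers close. It gives the time, the measured TCP pose, the force, the opening and the grip force at its end, in the units of the state.
- robot.state(): the state, without advancing time (a new reading comes with each control period).
- robot.read_camera(name): name is "scene" or "top" or "wrist"; returns a dict with "image" (384x512x3 uint8, blue, green, red), "depth" (384x512 float32, m along the optical axis (not along the pixel's ray), 0 where there is no reading), "fx", "fy", "cx", "cy" (pixels), "rvec" (rotation vector, rad) and "tvec" (3), from world to camera coordinates, as OpenCV has them; the wrist camera has in their place "tool_from_camera" (4x4, takes a point from camera to tool coordinates, whose origin is the TCP and whose axes are the flange's). Camera axes: x right, y down, z forward; pixel columns grow to the right and rows downward; lengths in m; the calibration is good to about 2 mm. The wrist camera is an equidistant fisheye: a pixel r from the principal point sees the ray r / f radians off the axis. A picture is of the moment at which its call begins: read the wrist's pose just before it.
- robot.close_job(): hands the job in; it is judged then, once.
Trained networks look in the newest picture that a camera, given by its name, has taken for a name from the list of things; names that differ only in an ending like _2 or _b are one class to them, and where a whole thing is asked for, a point or a joint stands for the part that bears it (a point fixed in the world has none). Each returns a list of dicts, best first, with "p" (0 to 1); they miss things now and then, are a little off and sometimes report something else, mostly with a low value. They report only what shows in the picture. A call takes as long as a camera call. They do not tell look-alikes from the thing itself.
- robot.boxes_of(camera, thing): "bbox" ([left, top, right, bottom] in pixels, round what is visible of it).
- robot.cut_out(camera, thing): "mask" (384x512 bool, what is visible of it) and "bbox" ([left, top, right, bottom] in pixels, round what is visible of it).
- robot.mark_of(camera, thing): "xy" ([column, row] in pixels: a listed point, or the origin of a listed thing).
The state is a dict: "time_s": time; "qpos": joint angles; "joint_vel": joint speeds; "effort": joint torques, N m; "tool_pos": TCP position; "ee_rot": TCP orientation; "wrist_force": force on the tool from outside, world axes, zero at the start; "torque": the same for the moment, N m; "finger_gap": opening from 0.0 (shut) to 1.0 (fully open); "finger_force": force on a finger pad.
Only numpy, scipy, OpenCV 4.12 (cv2) and the standard library are available. Lean on these libraries where they do the work, as an engineer would, in place of code of your own. Each camera call takes 0.05 s, during which the arm holds its last target. There are 200 camera calls.

## Task

Pack the four perfect plaster casts into the wooden tray, each standing upright and flat in the seat made for its foot: the roofed temple in the rectangular seat, the robed figure in the square one, the whole column in the small round one and the bust in the large round one. Leave the two faulty look-alikes, the roofless temple and the broken column, standing where they are. The casts are brittle: set each one down rather than dropping it, and knock none over.

Things in the scene. Friction and masses are not known exactly. Their poses are not given: they have to be found in the camera images.
- temple_mid (a point): Off-white plaster cast, loose, upright on the table. Whole model temple with pitched roof: stepped foot 84 x 52 mm (9 mm high), above it a colonnaded body 72 x 44 mm up to 50 mm, then the roof, ridge at 62 mm. Weighs about 0.2 kg. The point is its centre, 31 mm above its underside; x along the ridge (84 mm), y across (the 44 mm to grip), z up; both ends are alike. Goes in the rectangular seat.
- column_mid (a point): Off-white plaster cast, loose, upright on the table. Whole column: round foot 44 mm across (8 mm high, then a 33 mm ring up to 14 mm), fluted shaft 29 mm across up to 58 mm, round flat-topped capital 32 mm across up to 68 mm, its top. About 0.12 kg. The point is its centre, 34 mm above its underside; z up. Goes in the small round seat.
- figure_mid (a point): Off-white plaster cast, loose, upright on the table. Standing robed figure on a square plinth 46 x 46 x 10 mm; robe about 28 to 32 mm thick (with folds and arms), round head, 95 mm tall. About 0.15 kg. The point is its centre, 47.5 mm above its underside; x and y along the plinth's sides (x is where the figure faces), z up. Any of its sides may face any way in the square seat where it goes.
- bust_mid (a point): Off-white plaster cast, loose, upright on the table. Bust: curly head on shoulders (a round block 48 mm across between 24 and 42 mm up) on a stem and a round foot 66 mm across, 8 mm high; 88 mm tall. About 0.2 kg. The point is its centre, 44 mm above its underside; z up. Goes in the large round seat.
- ruin_mid (a point): Off-white plaster cast, loose, upright on the table. Look-alike that does not belong: a faulty temple without a roof, only the same stepped foot 84 x 52 mm, a low inner block and column stubs of unequal heights, 40 mm tall at most. Stays where it is. The point is 20 mm above its underside; x along the 84 mm, z up.
- stump_mid (a point): Off-white plaster cast, loose, upright on the table. Look-alike that does not belong: a broken column, the same round foot 44 mm across and shaft 29 mm across but snapped off without capital, a jagged top, about 42 mm tall. Stays where it is. The point is 21 mm above its underside; z up.
- seat_rect_floor (a point): Fixed seat, dark floor, grey rim 5 mm thick and 6 mm high, in a low wooden tray (262 mm square, wall tops 4 mm above the seats' floors; four seats at 120 mm pitch). The point is its floor's centre, 12 mm above the table; z up. This one is rectangular, inside 98 mm along x by 66 mm along y.
- seat_square_floor (a point): Fixed seat, dark floor, grey rim 5 mm thick and 6 mm high, in a low wooden tray (262 mm square, wall tops 4 mm above the seats' floors; four seats at 120 mm pitch). The point is its floor's centre, 12 mm above the table; z up. This one is square, inside 60 x 60 mm, its sides along x and y; the 46 mm plinth goes in only with its sides roughly parallel to the rim (within about 20 degrees).
- seat_small_floor (a point): Fixed seat, dark floor, grey rim 5 mm thick and 6 mm high, in a low wooden tray (262 mm square, wall tops 4 mm above the seats' floors; four seats at 120 mm pitch). The point is its floor's centre, 12 mm above the table; z up. This one is the small round one, inside 58 mm across.
- seat_large_floor (a point): Fixed seat, dark floor, grey rim 5 mm thick and 6 mm high, in a low wooden tray (262 mm square, wall tops 4 mm above the seats' floors; four seats at 120 mm pitch). The point is its floor's centre, 12 mm above the table; z up. This one is the large round one, inside 80 mm across.
Not all that is in view belongs to the job. What is shaped like the part that bears figure_mid but purple or yellow is not meant. What is shaped like the part that bears stump_mid but purple or turquoise is not meant.

How it is judged (in metres and radians):
At the end, for the whole second after the job is handed in: Each good cast stands released and at rest in its own seat: centred within 12 mm, underside within 4 mm of its floor, upright within 0.1 rad, temple along its seat within 0.25 rad. Both look-alikes stand upright within 20 mm of their start (horizontal distance between temple_mid and seat_rect_floor below 0.012 m and z of temple_mid in the frame of seat_rect_floor between 0.027 and 0.035 m and angle between each of temple_mid, column_mid, figure_mid, bust_mid, ruin_mid, stump_mid's own z axis and vertical below 0.1 rad and linear speed of each of temple, column, figure, bust below 0.02 m/s and horizontal distance between column_mid and seat_small_floor below 0.012 m and z of column_mid in the frame of seat_small_floor between 0.03 and 0.038 m and horizontal distance between figure_mid and seat_square_floor below 0.012 m and z of figure_mid in the frame of seat_square_floor between 0.0435 and 0.0515 m and horizontal distance between bust_mid and seat_large_floor below 0.012 m and z of bust_mid in the frame of seat_large_floor between 0.04 and 0.048 m and angle between the x axis of temple_mid and the x axis of seat_rect_floor, either way round below 0.25 rad and distance of each of ruin_mid, stump_mid from where it was at the start of the episode below 0.02 m); the robot touches nothing.
It fails at once if a cast is knocked over (tilted by more than 0.6 rad) (angle between any of temple_mid, ruin_mid, column_mid, stump_mid, figure_mid, bust_mid's own z axis and vertical above 0.6 rad).
It fails at once if a look-alike is picked up or shoved (moved more than 30 mm) (distance of any of ruin_mid, stump_mid from where it was at the start of the episode above 0.03 m).
It fails at once if a cast is dropped into its seat (faster than 0.65 m/s within 12 mm of the seat's floor, as after a fall of more than about 20 mm) ((horizontal distance between temple_mid and seat_rect_floor below 0.04 m and z of temple_mid in the frame of seat_rect_floor below 0.043 m and linear speed of temple above 0.65 m/s) or (horizontal distance between column_mid and seat_small_floor below 0.04 m and z of column_mid in the frame of seat_small_floor below 0.046 m and linear speed of column above 0.65 m/s) or (horizontal distance between figure_mid and seat_square_floor below 0.04 m and z of figure_mid in the frame of seat_square_floor below 0.0595 m and linear speed of figure above 0.65 m/s) or (horizontal distance between bust_mid and seat_large_floor below 0.04 m and z of bust_mid in the frame of seat_large_floor below 0.056 m and linear speed of bust above 0.65 m/s)).
It also fails if it takes over 102 s, if anything falls off the work surface, if the arm or the gripper's body presses on something with over 40 N, if the wrist force passes 120 N, or if a joint passes its speed limit or range.

## Working session

There is one attempt and no reset: what is moved stays moved. The work goes in short steps, Python scripts to look and compute and a shell command to move; the robot and the scene stay as the last step left them, time stands still between calls to the robot, and variables do not carry over. Pictures are saved under pics/ and viewed, at most 14 in all, crops included, and the job is handed in when it is done.

```bash
mkdir -p pics
cat > h.py <<'E'
import numpy as np, cv2
from rig import robot
def cam(n):
    c=robot.read_camera(n); return c
def world(c,u,v,z=None):
    R=cv2.Rodrigues(np.array(c['rvec'],float))[0]; t=np.array(c['tvec'],float).ravel()
    ray=np.array([(u-c['cx'])/c['fx'],(v-c['cy'])/c['fy'],1.0])
    o=-R.T@t; d=R.T@ray
    if z is None:
        s=c['depth'][int(round(v)),int(round(u))]
    else: s=(z-o[2])/d[2]
    return o+s*d
E
python3 - <<'E'
from h import *
s=robot.state(); print(s)
for n in ('scene','top'):
    c=cam(n); cv2.imwrite(f'pics/{n}0.png',cv2.resize(c['image'],(800,600)))
    R=cv2.Rodrigues(np.array(c['rvec'],float))[0]; print(n,-R.T@np.array(c['tvec']).ravel(), c['fx'])
    for t,z in dict(temple_mid=.031,column_mid=.034,figure_mid=.0475,bust_mid=.044,ruin_mid=.02,stump_mid=.021,seat_rect_floor=.012,seat_square_floor=.012,seat_small_floor=.012,seat_large_floor=.012).items():
        for m in robot.mark_of(n,t): print(n,t,round(m['p'],2),np.round(m['xy'],0),np.round(world(c,*m['xy'],z),3))
E
```

```text
{'time_s': 0.0, 'qpos': array([62.39626941, 26.83741904, -0.66476687, 91.87978263,  0.34257624,
       61.38521965, -3.22448404]), 'joint_vel': array([-0.00987898,  0.00277333, -0.01592736,  0.0023713 , -0.05881871,
        0.02295352, -0.01418765]), 'effort': array([ 2.91586439e-04, -5.20562088e+01, -1.21168033e-02, -2.43747783e+01,
       -5.65577333e-02,  1.72666070e-02,  1.69530826e-04]), 'tool_pos': array([ 0.27586123, -0.58797614,  0.23863245]), 'ee_rot': array([-1.79899741e+02,  5.98365710e-03,  2.51370170e+01]), 'wrist_force': array([-0.37216769, -0.07688966, -0.35516496]), 'torque': array([-0.02975261, -0.00855004, -0.00155415]), 'finger_force': 0.0, 'finger_gap': 0.9988861930947215}
scene [1.17138813 0.17153804 1.03806767] 492.5719114141988
scene temple_mid 0.73 [123. 196.] [ 0.6   -0.298  0.031]
scene column_mid 0.79 [178. 202.] [ 0.587 -0.161  0.034]
scene figure_mid 0.87 [237. 201.] [ 0.559 -0.02   0.047]
scene figure_mid 0.72 [266. 131.] [ 0.326 -0.005  0.047]
scene figure_mid 0.66 [310. 293.] [0.746 0.191 0.047]
scene bust_mid 0.71 [194. 154.] [ 0.444 -0.167  0.044]
sc
[... 857 characters left out ...]
re_mid 0.85 [177.  90.] [0.755 0.198 0.048]
top figure_mid 0.65 [262. 270.] [ 0.341 -0.006  0.048]
top figure_mid 0.6 [267. 169.] [ 0.571 -0.016  0.048]
top bust_mid 0.8 [335. 225.] [ 0.444 -0.17   0.044]
top ruin_mid 0.95 [387. 226.] [ 0.443 -0.297  0.02 ]
top ruin_mid 0.46 [140. 203.] [0.491 0.279 0.02 ]
top stump_mid 0.87 [352. 286.] [ 0.307 -0.211  0.021]
top stump_mid 0.72 [306. 273.] [ 0.335 -0.107  0.021]
top stump_mid 0.52 [277. 226.] [ 0.443 -0.041  0.021]
top seat_rect_floor 0.8 [195. 219.] [0.458 0.152 0.012]
top seat_square_floor 0.85 [139. 203.] [0.492 0.282 0.012]
top seat_small_floor 0.73 [152. 159.] [0.599 0.257 0.012]
top seat_large_floor 0.67 [204. 169.] [0.575 0.133 0.012]
```

View pics/top0.png

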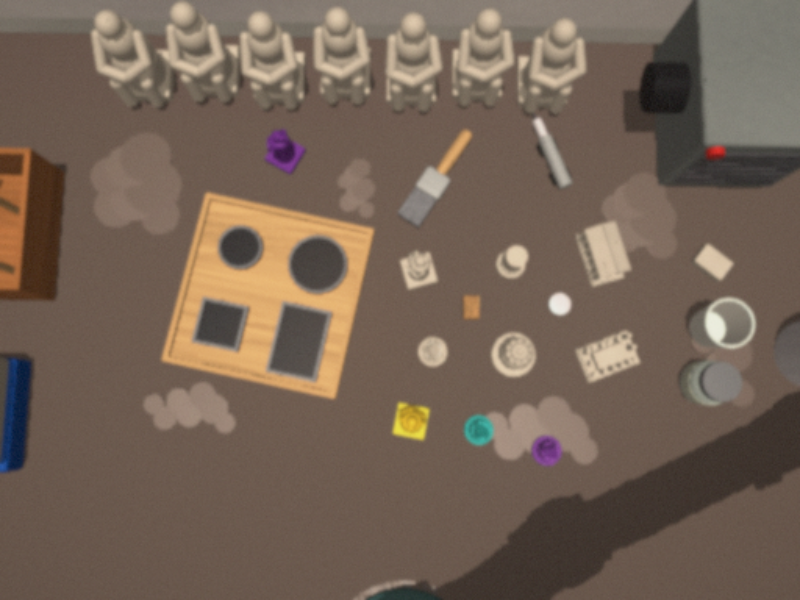

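View pics/scene0.png

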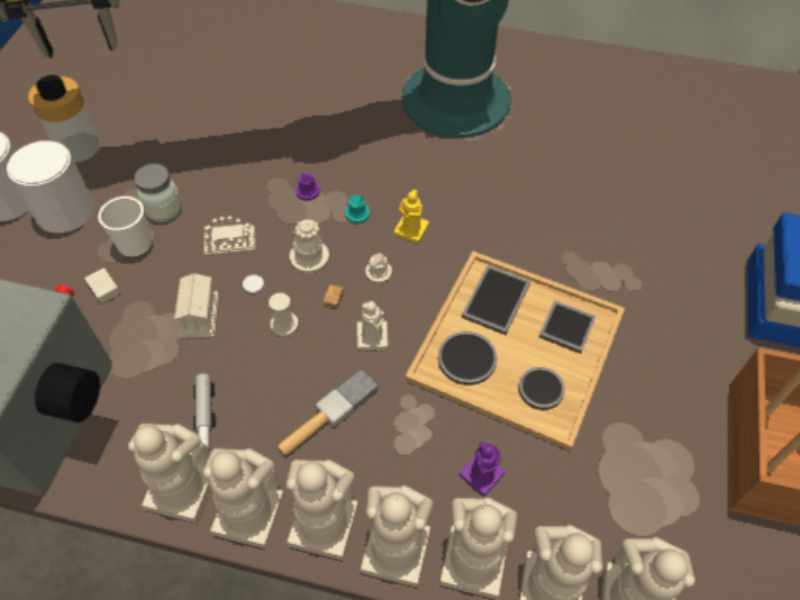

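Top picture (800x600 px): roofed temple at (603,253), roofless ruin at (608,356). The whole column is at (513,260), the broken stump at (433,352), the off-white figure at (419,270) and the bust at (513,354). Seats: rectangular (300,342), square (221,324), small round (241,247), large round (318,264). The yellow, purple and turquoise pieces and the row of large statues are distractors. Next I'll fit the feet from the depth and make one confirming crop.

Run:
```python
from h import *
def cloud(c):
    R=cv2.Rodrigues(np.array(c['rvec'],float))[0]; t=np.array(c['tvec'],float).ravel()
    v,u=np.mgrid[:384,:512]; d=c['depth'].astype(float)
    P=np.stack([(u-c['cx'])/c['fx']*d,(v-c['cy'])/c['fy']*d,d],-1)
    W=(P-t)@R; W[d==0]=np.nan; return W
cs={n:cam(n) for n in('top','scene')}
cand=dict(temple=(.597,-.293),column=(.582,-.16),figure=(.565,-.018),bust=(.444,-.169),ruin=(.443,-.302),stump=(.45,-.041))
W={n:cloud(c) for n,c in cs.items()}
for n,w in W.items():
    q=w[(abs(w[...,0]-.5)<.03)&(abs(w[...,1]+.1)<.1)]; print(n,'table z',np.nanmedian(q[:,2]))
for k,p in cand.items():
    for n,w in W.items():
        m=(np.hypot(w[...,0]-p[0],w[...,1]-p[1])<.058)
        q=w[m]; hi=q[q[:,2]>.006]; z=hi[:,2]
        (cx,cy),sz,a=cv2.minAreaRect((hi[:,:2]*1000).astype(np.float32))
        foot=hi[hi[:,2]<.016]
        r=cv2.minEnclosingCircle((foot[:,:2]*1000).astype(np.float32)) if len(foot)>4 else None
        top=hi[z>np.percentile(z,97)-.006].mean(0)
        print(k,n,len(hi),'rect',np.round([cx,cy,*sz,a],1),'top',np.round(top,4),'zmax',round(z.max(),4),'footcirc',np.round([*r[0],r[1]],1) if r else None)
sc=cs['scene']['image'][115:245,105:300]; cv2.imwrite('pics/crop1.png',cv2.resize(sc,(780,520),interpolation=cv2.INTER_CUBIC))
# seats: dark floors in top image
c=cs['top']; g=cv2.cvtColor(c['image'],cv2.COLOR_BGR2HSV)[...,2]
m=np.zeros_like(g); m[115:260,95:245]=(g[115:260,95:245]<75)*255
for cn in cv2.findContours(m,cv2.RETR_EXTERNAL,cv2.CHAIN_APPROX_NONE)[0]:
    if cv2.contourArea(cn)<200: continue
    pts=np.array([world(c,*p[0],.012)[:2]*1000 for p in cn],np.float32)
    M=cv2.moments(pts); print('seat',np.round([M['m10']/M['m00'],M['m01']/M['m00']],1),cv2.minAreaRect(pts))
```

```text
top table z 0.0006936355816178092
scene table z 0.0005808961087399679
temple top 911 rect [ 593.8 -284.1   94.3   76.9   20.5] top [ 0.5947 -0.2946  0.0602] zmax 0.0671 footcirc [ 588.9 -287.6   55.4]
temple scene 852 rect [ 594.6 -281.8   84.2   78.8   15.1] top [ 0.599  -0.2945  0.0596] zmax 0.066 footcirc [ 603.1 -281.    48.8]
column top 308 rect [ 588.9 -164.2   62.2   66.2   74.7] top [ 0.5801 -0.158   0.0685] zmax 0.075 footcirc [ 589.1 -164.2   45.2]
column scene 354 rect [ 578.5 -159.4   91.7   47.2   43.7] top [ 0.584  -0.1581  0.0682] zmax 0.0739 footcirc [ 563.2 -143.5   45.9]
figure top 395 rect [ 5.65e+02 -1.84e+01  5.97e+01  9.03e+01  5.00e-01] top [ 0.5679 -0.0187  0.0927] zmax 0.1011 footcirc [557.5 -18.6  45.9]
figure scene 475 rect [568.7 -17.8  73.9  46.9  14.8] top [ 0.573  -0.019   0.0931] zmax 0.0975 footcirc [566.8 -10.5  40.2]
bust top 592 rect [ 444.4 -157.6   71.3  100.6   84.2] top [ 0.4417 -0.1574  0.0865] zmax 0.0915 footcirc [ 440.1 -166.6   53.8]
bust scene 570 rect [ 435.  -170.6   95.8   65.    40. ] top [ 0.4471 -0.1576  0.0858] zmax 0.0905 footcirc
[... 190 characters left out ...]
85.8   81.5   23.9] top [ 0.445  -0.3156  0.0369] zmax 0.0436 footcirc [ 436.8 -305.5   50.6]
stump top 266 rect [438.9 -43.4  85.1  86.8  13.6] top [ 0.4446 -0.038   0.041 ] zmax 0.0486 footcirc [447.7 -48.4  50.6]
stump scene 215 rect [449.6 -32.5  63.7  40.4  89.7] top [ 0.45   -0.0373  0.0411] zmax 0.0455 footcirc [450.4 -32.5  37.3]
seat [484.4 280.4] ((484.0290222167969, 279.8424072265625), (53.452171325683594, 52.51874923706055), 79.25768280029297)
seat [586.3 141.7] ((583.1512451171875, 136.97396850585938), (57.56296920776367, 68.49331665039062), 1.7649052143096924)
seat [601.6 254.7] ((601.8512573242188, 254.45523071289062), (49.61738204956055, 51.75480651855469), 47.12565994262695)
```

View pics/crop1.png

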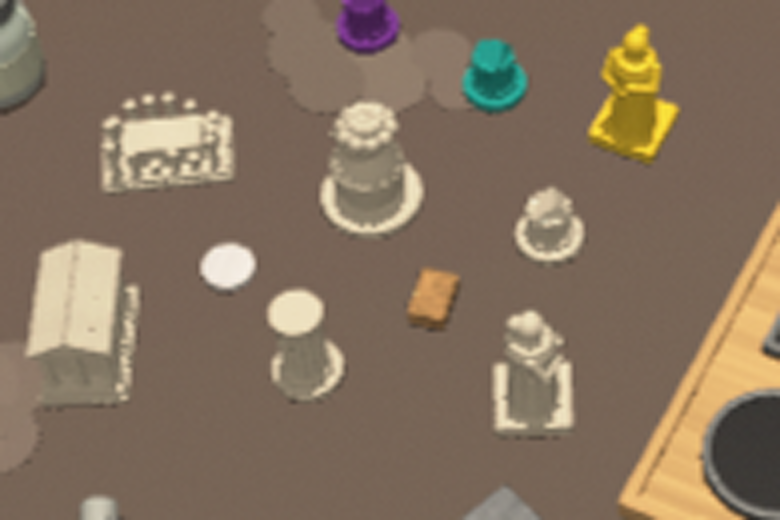

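The crop confirms the choice: pitched roof at lower left (temple), capital on the column at (295,345), open stubs on the ruin at (165,145), jagged top on the stump at (550,225), off-white figure at (530,370) and bust at (370,165). I'll move over the temple for a wrist-camera look.

```bash
cat >> h.py <<'E'
from scipy.spatial.transform import Rotation as Ro
def tf():
    s=robot.state(); return np.array(s['tool_pos']),Ro.from_euler('xyz',s['ee_rot'],degrees=True).as_matrix()
def wrist():
    p,R=tf(); c=robot.read_camera('wrist'); c['p']=p; c['R']=R; return c
def wworld(c,u,v,z):
    u=np.asarray(u,float);v=np.asarray(v,float)
    x=u-c['cx'];y=v-c['cy'];r=np.hypot(x/c['fx'],y/c['fy'])+1e-12
    d=np.stack([np.sin(r)*x/c['fx']/r,np.sin(r)*y/c['fy']/r,np.cos(r)],-1)
    T=np.array(c['tool_from_camera']); o=c['R']@T[:3,3]+c['p']; d=d@T[:3,:3].T@c['R'].T
    return o+d*((z-o[2])/d[...,2])[...,None]
def go(x,y,z,yaw=None):   # needed shift (cm) in present tool axes, then turn
    p,R=tf(); d=R.T@(np.array([x,y,z])-p)*100
    cur=robot.state()['ee_rot'][2]; t=None
    if yaw is not None: t=-((yaw-cur+90)%180-90)
    print('shift cm',np.round(d,2),'turn',t if t is None else round(t,1),'cur yaw',round(cur,1))
def marks(c,t,z):
    for m in robot.mark_of('wrist',t): print(t,round(m['p'],2),np.round(m['xy'],0),np.round(wworld(c,*m['xy'],z),4))
E
python3 -m creep '[4.2,-1.3,0,0,1, 4.2,-1.3,0,0,1, 4.2,-1.3,0,0,1, 4.2,-1.3,0,0,1, 4.2,-1.3,0,0,1, 4.2,-1.3,0,0,1, 4.2,-1.3,0,0,1, 4.2,-1.3,0,0,1, 3.9,-1.3,0,0,1, 0,0,0,0,1]'
python3 - <<'E'
from h import *
c=wrist(); print(c['p'],c['fx'],c['tool_from_camera'])
cv2.imwrite('pics/w1.png',cv2.resize(c['image'],(768,576)))
marks(c,'temple_mid',.031)
E
```

```text
time_s: 2.2
tool_pos: [0.5709, -0.3161, 0.2395]
ee_rot: [-179.9, -0.2, 25.7]
wrist_force: [0.2, 1.1, -0.8]
finger_gap: 0.999
finger_force: 0.0
[ 0.57091505 -0.31606048  0.23951061] 297.3186396354542 [[-1.19890761e-03 -9.63377459e-01 -2.68146292e-01  7.55328515e-02]
 [ 9.99998373e-01 -7.93537383e-04 -1.62012171e-03  2.12029413e-05]
 [ 1.34800463e-03 -2.68147798e-01  9.63376843e-01 -1.44299742e-01]
 [ 0.00000000e+00  0.00000000e+00  0.00000000e+00  1.00000000e+00]]
```

View pics/w1.png

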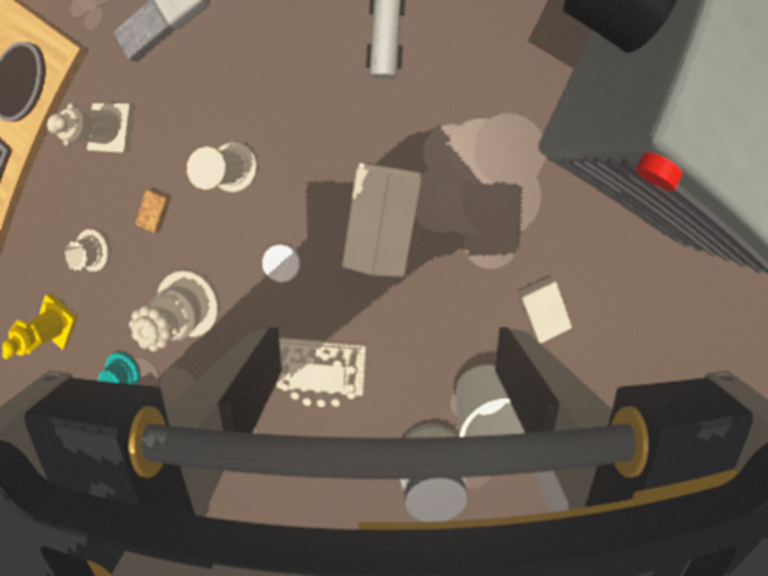

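The wrist picture (768x576) shows the temple at (382,220) with its ridge running from (388,167) to (374,275). The column foot is at (232,167), the bust foot at (187,306), the figure plinth at (108,127), the ruin at (322,370) and the stump foot at (88,250).

Run:
```python
from h import *
c=wrist()
def w(n,u,v,z): q=wworld(c,u/1.5,v/1.5,z); print(n,np.round(q,4)); return q
a=w('r1',388,167,.062); b=w('r2',374,275,.062); d=b-a
yaw=np.degrees(np.arctan2(-d[1],-d[0])); print('mid',(a+b)/2,'len',np.linalg.norm(d),'yaw',yaw)
for n,u,v in(('e1',365,165),('e2',420,172),('e3',405,275),('e4',343,270)): w(n,u,v,.050)
w('column',232,167,.008);w('bust',187,306,.008);w('fig',108,127,.010);w('stump',88,250,.008)
m=(a+b)/2; go(m[0],m[1],.12,yaw)
```

```text
r1 [ 0.6327 -0.2904  0.062 ]
r2 [ 0.5563 -0.3149  0.062 ]
mid [ 0.594511   -0.30264087  0.062     ] len 0.08025118926784237 yaw 17.751623548289746
e1 [ 0.6268 -0.2744  0.05  ]
e2 [ 0.6395 -0.3134  0.05  ]
e3 [ 0.5636 -0.3375  0.05  ]
e4 [ 0.5468 -0.2924  0.05  ]
column [ 0.5786 -0.1663  0.008 ]
bust [ 0.4396 -0.1694  0.008 ]
fig [ 0.5681 -0.0276  0.01  ]
stump [ 0.4439 -0.0433  0.008 ]
shift cm [ 3.56 -0.69 11.93] turn 7.4 cur yaw 25.1
```

The arm was still settling when I took that picture, so I'll align, let it settle and measure again.

```bash
python3 -m creep '[0,0,1.0,7.4,1, 0,0,1.0,0,1, 0,0,1.0,0,1, 0,0,0,0,1, 0,0,0,0,1, 0,0,0,0,1]'
python3 - <<'E'
from h import *
c=wrist(); print(c['p'],robot.state()['ee_rot'])
cv2.imwrite('pics/w2.png',cv2.resize(c['image'],(768,576)))
for t,z in dict(temple_mid=.031,column_mid=.034,figure_mid=.0475,bust_mid=.044,stump_mid=.021).items(): marks(c,t,z)
E
```

```text
time_s: 2.95
tool_pos: [0.566, -0.3236, 0.21]
ee_rot: [180.0, -0.0, 17.8]
wrist_force: [0.1, -0.0, -0.1]
finger_gap: 1.0
finger_force: 0.0
[ 0.56604624 -0.3235598   0.20996226] [ 1.79963227e+02 -3.80852827e-02  1.77563834e+01]
temple_mid 0.83 [246. 144.] [ 0.5973 -0.2983  0.031 ]
column_mid 0.78 [127. 122.] [ 0.5839 -0.159   0.034 ]
figure_mid 0.91 [ 22. 258.] [ 0.3429 -0.0121  0.0475]
figure_mid 0.61 [ 34. 112.] [ 0.5678 -0.0249  0.0475]
bust_mid 0.58 [108. 232.] [ 0.4471 -0.163   0.044 ]
bust_mid 0.57 [128. 122.] [ 0.5866 -0.1653  0.044 ]
stump_mid 0.72 [ 43. 196.] [ 0.4476 -0.0362  0.021 ]
```

View pics/w2.png

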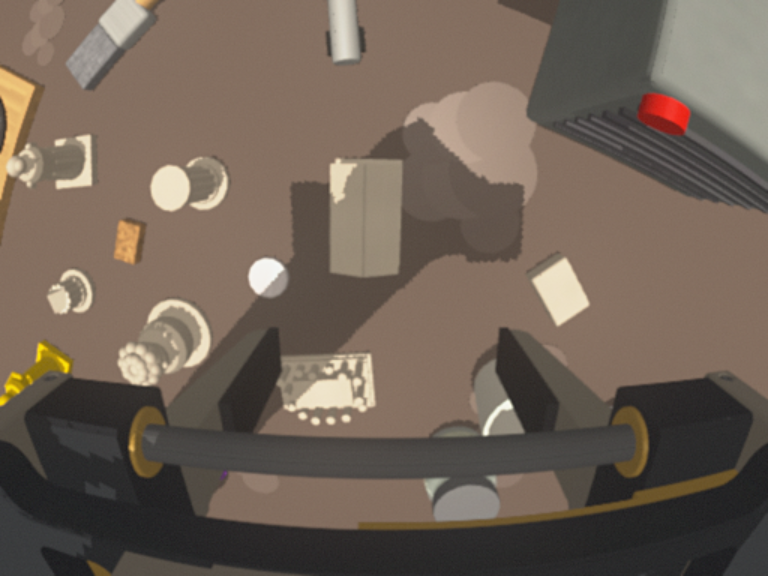

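Run:
```python
from h import *
c=wrist()
def w(n,u,v,z): q=wworld(c,u/1.5,v/1.5,z); print(n,np.round(q,4)); return q
a=w('r1',364,158,.062); b=w('r2',364.5,277,.062); d=b-a
yaw=np.degrees(np.arctan2(-d[1],-d[0])); print('mid',(a+b)/2,'len',np.linalg.norm(d),'yaw',yaw)
for n,u,v in(('e1',330,158),('e2',403,160),('e3',401,273),('e4',331,273)): w(n,u,v,.050)
w('column',205,184,.008);w('bust',178,337,.008);w('fig',72,162,.010);w('stump',73,290,.008)
m=(a+b)/2; go(m[0],m[1],.039,yaw)
```

```text
r1 [ 0.6371 -0.2838  0.062 ]
r2 [ 0.5611 -0.3077  0.062 ]
mid [ 0.59911479 -0.29574677  0.062     ] len 0.07965269287456421 yaw 17.40636239494499
e1 [ 0.6305 -0.2611  0.05  ]
e2 [ 0.6437 -0.3086  0.05  ]
e3 [ 0.5685 -0.3316  0.05  ]
e4 [ 0.5536 -0.2845  0.05  ]
column [ 0.5824 -0.161   0.008 ]
bust [ 0.4417 -0.1623  0.008 ]
fig [ 0.5703 -0.018   0.01  ]
stump [ 0.4479 -0.0373  0.008 ]
shift cm [ 3.99 -1.61 17.08] turn 0.3 cur yaw 17.7
```

```bash
python3 -m creep '[2.0,-0.8,2,0,1, 1.9,-0.8,2,0,1, 0,0,2,0,1, 0,0,2,0,1, 0,0,2,0,1, 0,0,2,0,1, 0,0,2,0,1, 0,0,2,0,1, 0,0,1,0,1, 0,0,0,0,1]'
python3 -m creep '[0,0,0,0,1, 0,0,0,0,-1, 0,0,0,0,-1, 0,0,0,0,-1, 0,0,0,0,-1, 0,0,0,0,-1, 0,0,0,0,-1, 0,0,0,0,-1]'
```

```text
time_s: 4.3
tool_pos: [0.5972, -0.2956, 0.038]
ee_rot: [-179.9, 0.1, 17.7]
wrist_force: [-0.0, -0.1, 0.1]
finger_gap: 1.001
finger_force: 0.0
time_s: 5.1
tool_pos: [0.5982, -0.2962, 0.0396]
ee_rot: [180.0, 0.0, 17.7]
wrist_force: [-1.1, 0.2, 0.7]
finger_gap: 0.478
finger_force: 29.8
```

```bash
python3 -m creep '[0,0,-1,0,-1, 0,0,-2,0,-1, 0,0,-2,0,-1, 0,0,-2,0,-1, 0,0,-3,6,-1, 0,0,-3,6,-1, 0,0,-3,6,-1, 0,0,-2,6,-1, 0,0,0,6,-1, 0,0,0,0,-1]'
python3 -m creep '[-1.0,-1.5,0,0,-1, -2.0,-3.2,0,0,-1, -2.3,-3.7,0,0,-1, -2.3,-3.7,0,0,-1, -2.3,-3.7,0,0,-1, -2.3,-3.7,0,0,-1, -2.3,-3.7,0,0,-1, -2.3,-3.7,0,0,-1, -2.3,-3.7,0,0,-1, -2.3,-3.7,0,0,-1]'
python3 -m creep '[-2.3,-3.7,0,0,-1, -2.3,-3.7,0,0,-1, -1.6,-2.5,0,0,-1, -1.0,-1.2,0,0,-1, 0,0,0,0,-1, 0,0,0,0,-1, 0,0,0,0,-1, 0,0,0,0,-1]'
python3 - <<'E'
from h import *
c=wrist(); print(c['p'],robot.state()['ee_rot'])
cv2.imwrite('pics/w3.png',cv2.resize(c['image'],(768,576)))
for t in('rect','square','small','large'): marks(c,f'seat_{t}_floor',.012)
E
```

```text
time_s: 6.1
tool_pos: [0.5982, -0.296, 0.2207]
ee_rot: [180.0, -0.1, -12.3]
wrist_force: [-0.4, -0.1, -2.2]
finger_gap: 0.476
finger_force: 29.8
time_s: 7.1
tool_pos: [0.4605, 0.0859, 0.2193]
ee_rot: [180.0, 0.0, -12.1]
wrist_force: [1.1, 0.6, -1.9]
finger_gap: 0.481
finger_force: 29.8
time_s: 7.9
tool_pos: [0.4157, 0.207, 0.2195]
ee_rot: [180.0, -0.0, -12.4]
wrist_force: [-0.6, 0.9, -1.9]
finger_gap: 0.479
finger_force: 29.8
[0.41566306 0.20698977 0.21945542] [ 1.79977478e+02  2.90625281e-04 -1.23621710e+01]
seat_rect_floor 0.86 [290. 130.] [0.4582 0.1602 0.012 ]
seat_square_floor 0.69 [190. 128.] [0.4872 0.2763 0.012 ]
seat_small_floor 0.86 [190.  33.] [0.6006 0.2499 0.012 ]
seat_large_floor 0.91 [289.  31.] [0.5749 0.1355 0.012 ]
seat_large_floor 0.29 [438. 115.] [ 0.4441 -0.0437  0.012 ]
```

View pics/w3.png

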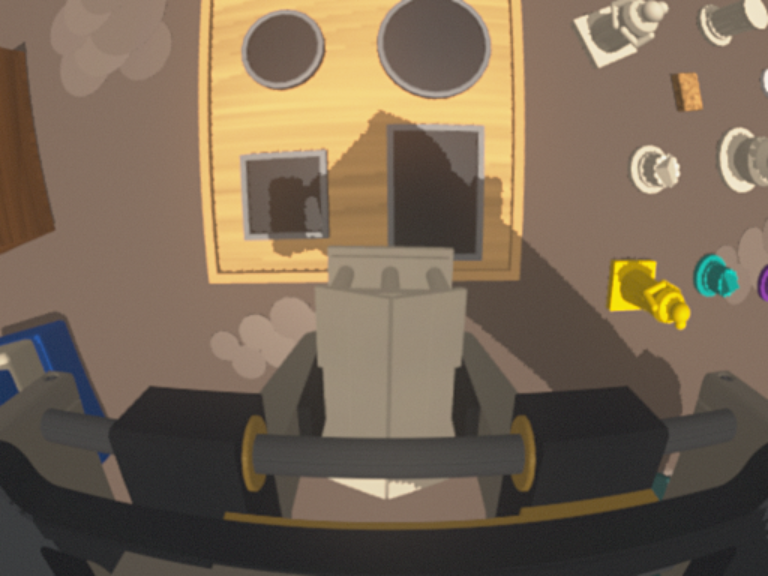

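The picture shows the rectangular seat at about (435,194), the square one at (286,196), the small round one at (284,49) and the large round one at (434,46). The held temple covers a corner of the rectangular seat.

Run:
```python
from h import *
c=wrist()
def w(n,u,v,z): q=wworld(c,u/1.5,v/1.5,z)[:2]; print(n,np.round(q,4)); return q
# outer/inner rim outlines at rim top z=.018
r=np.mean([w('r',*p,.018) for p in((388,126),(483,126),(481,260),(387,260))],0)
s=np.mean([w('s',*p,.018) for p in((242,155),(327,150),(327,237),(245,241))],0)
sm=w('small',284,49,.018); lg=w('large',434,46,.018)
P=np.array([r,s,sm,lg]); L=np.array([[-.06,-.06],[-.06,.06],[.06,.06],[.06,-.06]])
def fit(P):
    Rm,_=Ro.align_vectors(np.c_[P-P.mean(0),np.zeros(4)],np.c_[L,np.zeros(4)])
    a=Rm.as_euler('xyz',degrees=True)[2]; return P.mean(0),a,P.mean(0)+L@Rm.as_matrix()[:2,:2].T
M=np.array([[.4582,.1602],[.4872,.2763],[.6006,.2499],[.5749,.1355]])
T=np.array([[.4615,.1545],[.4875,.281],[.601,.2548],[.5735,.133]])
for n,Q in(('outline',P),('marks',M),('topscene',T)):
    o=fit(Q); print(n,np.round(o[0],4),round(o[1],2),np.round(o[2],4).tolist(),'resid',np.round(np.linalg.norm(Q-o[2],axis=1)*1000,1))
```

```text
r [0.518  0.1858]
r [0.504  0.1137]
r [0.3995 0.1352]
r [0.4154 0.2091]
s [0.5243 0.3028]
s [0.5104 0.2355]
s [0.4438 0.2514]
s [0.4563 0.3184]
small [0.5989 0.251 ]
large [0.5737 0.1374]
outline [0.5289 0.2066] -12.18 [[0.4576, 0.1606], [0.4829, 0.2779], [0.6002, 0.2526], [0.5749, 0.1353]] resid [1.7 1.2 2.  2.4]
marks [0.5302 0.2055] -12.94 [[0.4583, 0.1604], [0.4852, 0.2774], [0.6021, 0.2505], [0.5753, 0.1336]] resid [0.3 2.3 1.7 2. ]
topscene [0.5309 0.2058] -12.06 [[0.4597, 0.1597], [0.4847, 0.277], [0.6021, 0.252], [0.577, 0.1346]] resid [5.5 4.8 3.  3.9]
```

```bash
python3 -m creep '[2.6,1.8,0,0,-1, 2.6,1.85,0,0,-1, 0,0,3,0,-1, 0,0,3,0,-1, 0,0,3,0,-1, 0,0,3,0,-1, 0,0,2,0,-1, 0,0,1,0,-1, 0,0,0.5,0,-1, 0,0,0,0,-1]'
python3 -m creep '[0,0,0.4,0,-1, 0,0,0.4,0,-1, 0,0,0.3,0,-1, 0,0,0,0,-1, 0,0,0,0,-1]'
```

```text
time_s: 9.2
tool_pos: [0.4584, 0.1617, 0.0646]
ee_rot: [180.0, -0.0, -12.3]
wrist_force: [-0.2, -0.2, -1.5]
finger_gap: 0.482
finger_force: 29.8
time_s: 9.7
tool_pos: [0.4582, 0.1616, 0.0536]
ee_rot: [180.0, 0.0, -12.3]
wrist_force: [0.7, 0.7, -2.9]
finger_gap: 0.476
finger_force: 29.8
```

```bash
python3 -m creep '[0,0.1,0.15,0,-1, 0,0,0,0,-1, 0,0,0,0,0.3, 0,0,0,0,0.6, 0,0,0,0,0.6, 0,0,0,0,0.6, 0,0,0,0,0.6, 0,0,-0.5,0,0.6, 0,0,-1,0,0.6, 0,0,-2,0,0.6]'
python3 -m creep '[0,0,-3,0,1, 0,0,-3,0,1, 0,0,-3,0,1, -1,2,-3,0,1, -1,4,-2,0,1, -1,4,0,0,1, -1,4,0,0,1, -1,4,0,0,1, -1,4,0,0,1, -1,4,0,0,1]'
python3 -m creep '[-1,3,0,0,1, -1,2,0,0,1, 0,0,0,0,1, 0,0,0,0,1, 0,0,0,0,1, 0,0,0,0,1]'
python3 - <<'E'
from h import *
c=wrist(); print(c['p'],robot.state()['ee_rot'])
cv2.imwrite('pics/w4.png',cv2.resize(c['image'],(768,576)))
for t,z in dict(bust_mid=.044,column_mid=.034,figure_mid=.0475,temple_mid=.031).items(): marks(c,t,z)
E
```

```text
time_s: 10.7
tool_pos: [0.4572, 0.1603, 0.0871]
ee_rot: [179.9, 0.1, -12.3]
wrist_force: [0.6, -0.6, 0.1]
finger_gap: 0.799
finger_force: 0.0
time_s: 11.7
tool_pos: [0.3334, -0.0798, 0.228]
ee_rot: [-180.0, -0.1, -12.2]
wrist_force: [1.2, -0.9, -0.5]
finger_gap: 1.003
finger_force: 0.0
time_s: 12.3
tool_pos: [0.3048, -0.1225, 0.2272]
ee_rot: [180.0, -0.0, -12.1]
wrist_force: [-0.8, -0.5, -0.5]
finger_gap: 1.002
finger_force: 0.0
[ 0.30479539 -0.12247157  0.22721095] [ 1.79995490e+02  2.40746023e-03 -1.21528122e+01]
bust_mid 0.7 [269.  50.] [ 0.4414 -0.1628  0.044 ]
figure_mid 0.66 [154. 165.] [ 0.3453 -0.0074  0.0475]
temple_mid 0.96 [ 33. 115.] [0.46   0.1692 0.031 ]
```

View pics/w4.png

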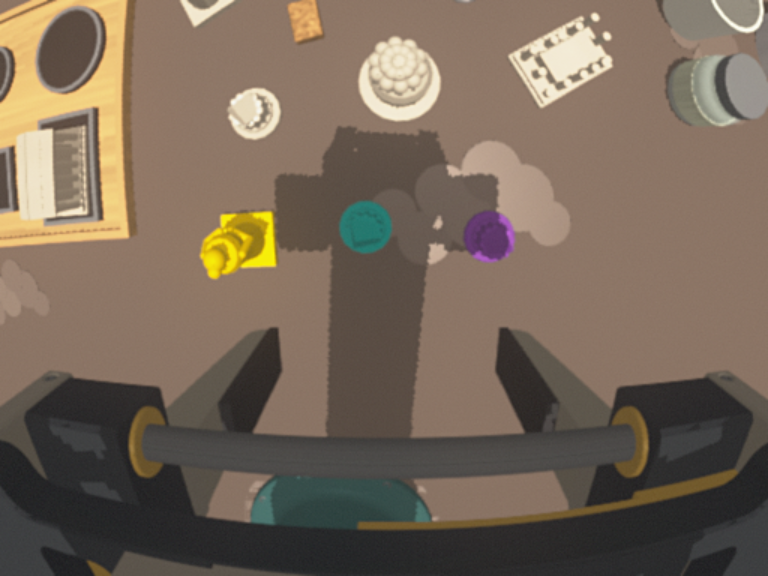

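The picture shows the temple standing in its seat at (55,165) and the bust's foot ellipse centred at (399,82), spanning columns 358–441 and reaching down to row 121.

Run:
```python
from h import *
c=wrist()
for n,u,v,z in(('L',358,82,.004),('R',441,82,.004),('bot',400,121,.004),('ctr',399,82,.008),('head',400,70,.085),('yb',405,45,.085)): print(n,np.round(wworld(c,u/1.5,v/1.5,z),4))
L=wworld(c,358/1.5,82/1.5,.008);R=wworld(c,441/1.5,82/1.5,.008); print((L+R)/2,np.linalg.norm(L-R))
go(.4425,-.1615,.039)
```

```text
L [ 0.4502 -0.1294  0.004 ]
R [ 0.4364 -0.1954  0.004 ]
bot [ 0.4107 -0.1557  0.004 ]
ctr [ 0.4422 -0.1616  0.008 ]
head [ 0.4364 -0.1591  0.085 ]
yb [ 0.4523 -0.1658  0.085 ]
[ 0.44260723 -0.16215854  0.008     ] 0.06663669467430969
shift cm [14.33  0.83 18.79] turn None cur yaw -12.2
```

```bash
python3 -m creep '[2,0,0,0,1, 4,0.3,0,0,1, 4,0.3,0,0,1, 3,0.25,2,0,1, 1.3,0,3,0,1, 0,0,3,0,1, 0,0,3,0,1, 0,0,2.5,0,1, 0,0,2,0,1, 0,0,1.5,0,1]'
python3 -m creep '[0,0,1.0,0,1, 0,0,0.8,0,1, 0,0,0,0,1, 0,0,0,0,1]'
```

```text
time_s: 13.6
tool_pos: [0.4416, -0.1616, 0.0555]
ee_rot: [-180.0, 0.1, -12.3]
wrist_force: [0.2, 0.2, 0.2]
finger_gap: 0.999
finger_force: 0.0
time_s: 14.0
tool_pos: [0.4424, -0.162, 0.0394]
ee_rot: [180.0, -0.0, -12.3]
wrist_force: [-0.6, 0.4, -0.5]
finger_gap: 0.996
finger_force: 0.0
```

```bash
python3 -m creep '[0,0,0,0,-1, 0,0,0,0,-1, 0,0,0,0,-1, 0,0,0,0,-1, 0,0,0,0,-1, 0,0,0,0,-1, 0,0,-1,0,-1, 0,0,-2,0,-1, 0,0,-2,0,-1, 0,0,-3,0,-1]'
python3 -m creep '[0,0,-3,0,-1, 0,0,-3,0,-1, 0,0,-2,0,-1, 0.6,-2.8,0,0,-1, 0.8,-3.8,0,0,-1, 0.8,-3.8,0,0,-1, 0.8,-3.8,0,0,-1, 0.8,-3.8,0,0,-1, 0.8,-3.8,0,0,-1, 0.8,-3.8,0,0,-1]'
python3 -m creep '[0.8,-3.8,0,0,-1, 0.5,-2.4,0,0,-1, 0,0,0,0,-1, 0,0,0,0,-1, 0,0,0,0,-1, 0,0,0,0,-1]'
python3 -c "
from h import *
go(.5755,.1345,.0515,-12.3)"
```

```text
time_s: 15.0
tool_pos: [0.4409, -0.1616, 0.1193]
ee_rot: [-180.0, 0.2, -12.3]
wrist_force: [1.2, -0.5, -2.0]
finger_gap: 0.507
finger_force: 30.0
time_s: 16.0
tool_pos: [0.5493, 0.078, 0.1994]
ee_rot: [180.0, 0.0, -12.3]
wrist_force: [0.5, -0.3, -1.9]
finger_gap: 0.504
finger_force: 30.0
time_s: 16.6
tool_pos: [0.5749, 0.133, 0.1992]
ee_rot: [180.0, 0.0, -12.4]
wrist_force: [0.8, 0.1, -2.2]
finger_gap: 0.506
finger_force: 30.0
shift cm [ 0.03 -0.18 14.77] turn -0.1 cur yaw -12.4
```

```bash
python3 -m creep '[0,-0.15,2,0,-1, 0,0,3,0,-1, 0,0,3,0,-1, 0,0,2.5,0,-1, 0,0,1.5,0,-1, 0,0,1,0,-1, 0,0,0.5,0,-1, 0,0,0.4,0,-1, 0,0,0.4,0,-1, 0,0,0.3,0,-1]'
python3 -m creep '[0,0,0.1,0,-1, 0,0,0,0,-1, 0,0,0,0,-1]'
```

```text
time_s: 17.6
tool_pos: [0.5759, 0.1362, 0.0535]
ee_rot: [-180.0, -0.1, -12.3]
wrist_force: [-0.1, -0.3, -2.3]
finger_gap: 0.51
finger_force: 30.0
time_s: 17.9
tool_pos: [0.5756, 0.1361, 0.0523]
ee_rot: [-180.0, -0.0, -12.3]
wrist_force: [0.1, -0.4, -2.5]
finger_gap: 0.502
finger_force: 30.0
```

```bash
python3 -m creep '[0,0.1,0.08,0,-1, 0,0,0,0,0.2, 0,0,0,0,0.6, 0,0,0,0,0.6, 0,0,0,0,0.6, 0,0,0,0,0.6, 0,0,-0.5,0,0.6, 0,0,-1,0,0.6, 0,0,-2,0,0.6, 0,0,-3,0,1]'
python3 -m creep '[0,0,-3,0,1, 0,0,-3,0,1, 0,0,-3,0,1, -0.3,2.2,-2,0,1, -0.4,4,0,0,1, -0.4,4,0,0,1, -0.4,4,0,0,1, -0.4,4,0,0,1, -0.4,4,0,0,1, -0.4,4,0,0,1]'
python3 -m creep '[-0.4,2,0,0,1, 0,0,0,0,1, 0,0,0,0,1, 0,0,0,0,1, 0,0,0,0,1]'
python3 - <<'E'
from h import *
c=wrist(); print(c['p'],robot.state()['ee_rot'])
cv2.imwrite('pics/w5.png',cv2.resize(c['image'],(768,576)))
for t,z in dict(bust_mid=.056,column_mid=.034,figure_mid=.0475,temple_mid=.043).items(): marks(c,t,z)
E
```

```text
time_s: 18.9
tool_pos: [0.5742, 0.1348, 0.1164]
ee_rot: [179.9, 0.1, -12.3]
wrist_force: [-0.2, -0.6, -0.2]
finger_gap: 0.868
finger_force: 0.0
time_s: 19.9
tool_pos: [0.4926, -0.1166, 0.2274]
ee_rot: [-180.0, -0.1, -12.3]
wrist_force: [0.1, -0.3, 0.0]
finger_gap: 0.995
finger_force: 0.0
time_s: 20.4
tool_pos: [0.4856, -0.1324, 0.2264]
ee_rot: [-180.0, -0.0, -12.1]
wrist_force: [-0.8, -0.6, -0.2]
finger_gap: 1.004
finger_force: 0.0
[ 0.48560257 -0.13237317  0.22638984] [-1.79986108e+02  2.44907691e-04 -1.21288962e+01]
bust_mid 0.84 [ 45. 155.] [0.578  0.1313 0.056 ]
column_mid 0.92 [265.  85.] [ 0.5846 -0.1603  0.034 ]
column_mid 0.73 [145. 130.] [ 0.5689 -0.0128  0.034 ]
column_mid 0.63 [ 20. 224.] [0.4935 0.2539 0.034 ]
column_mid 0.52 [193. 216.] [ 0.4527 -0.042   0.034 ]
figure_mid 0.67 [192. 298.] [ 0.3435 -0.0087  0.0475]
figure_mid 0.65 [ 3. 46.] [0.7586 0.185  0.0475]
temple_mid 0.91 [ 64. 237.] [0.4604 0.158  0.043 ]
```

View pics/w5.png

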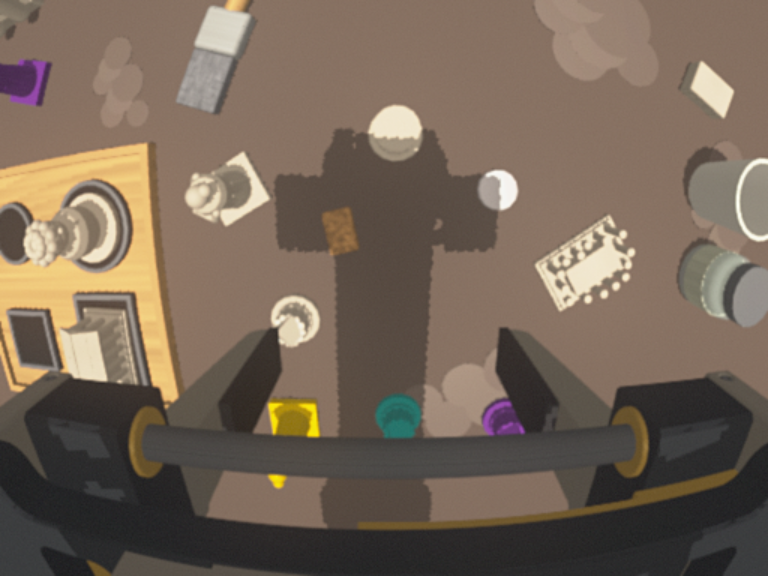

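The bust is seated at (80,228) in the large seat and the temple at (105,345) in its own. The column is seen nearly from above at (396,132), and the figure's plinth is at (240,188).

Run:
```python
from h import *
c=wrist()
for n,u,v,z in(('L',369,132,.008),('R',423,132,.008),('bot',396,160,.006),('top',396,105,.068),('ctr',396,132,.008),
 ('pl',244,153,.010),('pr',269,195,.010),('pb',219,226,.010)): print(n,np.round(wworld(c,u/1.5,v/1.5,z),4))
go(.583,-.1600,.042)
```

```text
L [ 0.5877 -0.1398  0.008 ]
R [ 0.5787 -0.182   0.008 ]
bot [ 0.5608 -0.1561  0.006 ]
top [ 0.5972 -0.1629  0.068 ]
ctr [ 0.5831 -0.1609  0.008 ]
pl [ 0.5966 -0.0358  0.01  ]
pr [ 0.557  -0.0483  0.01  ]
pb [0.5428 0.0022 0.01  ]
shift cm [10.13  0.51 18.42] turn None cur yaw -12.2
```

```bash
python3 -m creep '[2.5,0.3,1.4,0,1, 3.5,0.3,2,0,1, 3,0,2.5,0,1, 1.15,0,2.5,0,1, 0,0,2.5,0,1, 0,0,2.5,0,1, 0,0,2,0,1, 0,0,1.5,0,1, 0,0,1,0,1, 0,0,0.5,0,1]'
python3 -m creep '[0,0,0,0,1, 0,0,0,0,1, 0,0,0,0,-1, 0,0,0,0,-1, 0,0,0,0,-1, 0,0,0,0,-1, 0,0,0,0,-1, 0,0,0,0,-1, 0,0,0,0,-1]'
```

```text
time_s: 21.7
tool_pos: [0.5828, -0.1612, 0.0415]
ee_rot: [180.0, 0.0, -12.3]
wrist_force: [-0.5, 0.2, -0.4]
finger_gap: 1.001
finger_force: 0.0
time_s: 22.6
tool_pos: [0.5829, -0.1613, 0.0422]
ee_rot: [180.0, 0.0, -12.3]
wrist_force: [-0.1, 0.1, 0.3]
finger_gap: 0.412
finger_force: 0.0
```

```bash
python3 -m creep '[0,0,0,0,-1, 0,0,0,0,-1, 0,0,0,0,-1, 0,0,-1,0,-1, 0,0,-2,0,-1, 0,0,-3,0,-1, 0,0,-3,0,-1, 0,0,-3,0,-1, 0,0,-3,0,-1, 0,0,-1,0,-1]'
python3 -m creep '[-0.3,-2,0,0,-1, -0.7,-4,0,0,-1, -0.7,-4,0,0,-1, -0.7,-4,0,0,-1, -0.7,-4,0,0,-1, -0.7,-4,0,0,-1, -0.7,-4,0,0,-1, -0.7,-4,0,0,-1, -0.7,-4,0,0,-1, -0.7,-4,0,0,-1]'
python3 -m creep '[-0.7,-2.7,0,0,-1, 0,0,0,0,-1, 0,0,0,0,-1, 0,0,0,0,-1, 0,0,0,0,-1]'
python3 -c "
from h import *
go(.6015,.2517,.0542,-12.3)"
```

```text
time_s: 23.6
tool_pos: [0.5845, -0.1619, 0.2062]
ee_rot: [180.0, -0.3, -12.3]
wrist_force: [0.6, 0.4, -0.7]
finger_gap: 0.332
finger_force: 30.0
time_s: 24.6
tool_pos: [0.5985, 0.2253, 0.2014]
ee_rot: [179.9, 0.1, -12.3]
wrist_force: [1.3, -0.4, -1.7]
finger_gap: 0.331
finger_force: 30.0
time_s: 25.1
tool_pos: [0.5985, 0.2499, 0.2021]
ee_rot: [179.9, -0.0, -12.4]
wrist_force: [0.8, 0.1, -1.3]
finger_gap: 0.33
finger_force: 30.0
shift cm [ 0.26 -0.26 14.79] turn -0.1 cur yaw -12.4
```

```bash
python3 -m creep '[0.25,-0.2,2,0,-1, 0,0,3,0,-1, 0,0,3,0,-1, 0,0,2.5,0,-1, 0,0,1.5,0,-1, 0,0,1,0,-1, 0,0,0.5,0,-1, 0,0,0.4,0,-1, 0,0,0.4,0,-1, 0,0,0.3,0,-1]'
python3 -m creep '[0,0,0.1,0,-1, 0,0,0,0,-1, 0,0,0,0,-1]'
```

```text
time_s: 26.1
tool_pos: [0.6014, 0.2536, 0.0568]
ee_rot: [-180.0, -0.1, -12.3]
wrist_force: [0.4, 0.4, -1.1]
finger_gap: 0.328
finger_force: 30.0
time_s: 26.4
tool_pos: [0.6011, 0.2534, 0.0555]
ee_rot: [-180.0, -0.0, -12.3]
wrist_force: [-0.1, 0.9, -0.9]
finger_gap: 0.329
finger_force: 30.0
```

```bash
python3 -m creep '[0,0.1,0.12,0,-1, 0,0,0,0,-1, 0,0,0,0,0.0, 0,0,0,0,0.3, 0,0,0,0,0.3, 0,0,0,0,0.3, 0,0,0,0,0.3, 0,0,-0.5,0,0.3, 0,0,-1,0,0.3, 0,0,-2,0,0.3]'
python3 -m creep '[0,0,-3,0,0.3, 0,0,-3,0,0.3, 0,0,-3,0,1, 0,0,-3,0,1, -0.4,2,-2,0,1, -0.8,4,0,0,1, -0.8,4,0,0,1, -0.8,4,0,0,1, -0.8,4,0,0,1, -0.8,4,0,0,1]'
python3 -m creep '[-0.8,4,0,0,1, -0.8,3.2,0,0,1, 0,0,0,0,1, 0,0,0,0,1, 0,0,0,0,1, 0,0,0,0,1]'
python3 - <<'E'
from h import *
c=wrist(); print(c['p'],robot.state()['ee_rot'])
cv2.imwrite('pics/w6.png',cv2.resize(c['image'],(768,576)))
for t,z in dict(bust_mid=.056,column_mid=.046,figure_mid=.0475,temple_mid=.043).items(): marks(c,t,z)
E
```

```text
time_s: 27.4
tool_pos: [0.5999, 0.252, 0.0888]
ee_rot: [179.9, 0.1, -12.3]
wrist_force: [0.1, -0.7, -0.2]
finger_gap: 0.652
finger_force: 0.0
time_s: 28.4
tool_pos: [0.5103, 0.0453, 0.2302]
ee_rot: [-180.0, -0.1, -12.3]
wrist_force: [0.2, 0.3, -0.2]
finger_gap: 1.001
finger_force: 0.0
time_s: 29.0
tool_pos: [0.4806, -0.0189, 0.2292]
ee_rot: [-180.0, -0.0, -12.1]
wrist_force: [0.5, 0.3, 0.1]
finger_gap: 1.002
finger_force: 0.0
[ 0.48059924 -0.01890495  0.22921401] [-1.79989504e+02 -5.60403416e-03 -1.21394103e+01]
bust_mid 0.95 [112. 127.] [0.5781 0.134  0.056 ]
column_mid 0.82 [ 46. 136.] [0.5976 0.2458 0.046 ]
figure_mid 0.96 [242. 101.] [ 0.567  -0.0187  0.0475]
figure_mid 0.92 [274. 281.] [ 0.3433 -0.009   0.0475]
figure_mid 0.78 [60. 11.] [0.7545 0.1848 0.0475]
temple_mid 0.83 [129. 227.] [0.4515 0.1583 0.043 ]
temple_mid 0.38 [ 58. 132.] [0.5973 0.2242 0.043 ]
```

View pics/w6.png

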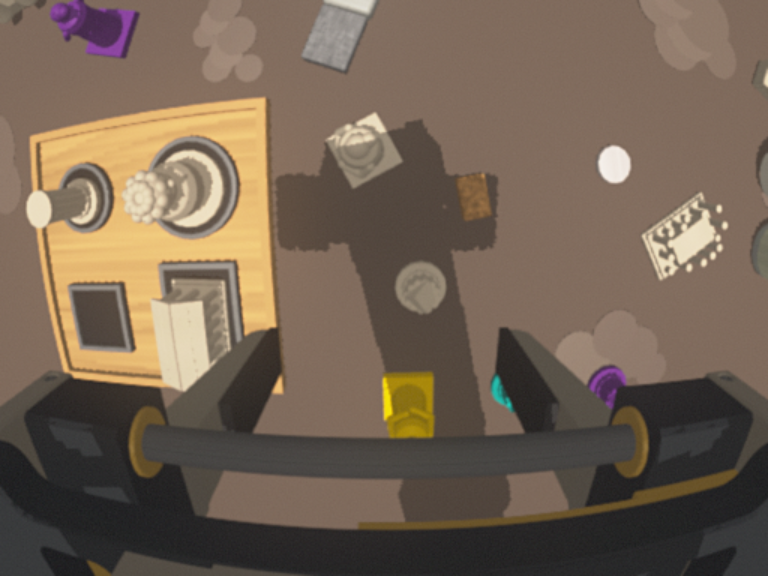

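The column, bust and temple all stand in their seats, at (85,197), (195,187) and (200,310). The figure's plinth corners are at (326,141), (377,112), (402,157) and (352,188).

Run:
```python
from h import *
c=wrist()
P=np.array([wworld(c,u/1.5,v/1.5,.010) for u,v in((326,141),(377,112),(402,157),(352,188))])
print(np.round(P,4),P.mean(0))
e=np.diff(np.r_[P,P[:1]],axis=0); print(np.linalg.norm(e,axis=1),np.degrees(np.arctan2(e[:,1],e[:,0]))%90)
d=c['depth']; print('head',np.round(wworld(c,360/1.5,142/1.5,.088),4))
m=P.mean(0); go(m[0],m[1],.052,17)
```

```text
[[ 0.5836  0.0093  0.01  ]
 [ 0.5974 -0.0359  0.01  ]
 [ 0.5571 -0.0476  0.01  ]
 [ 0.5412 -0.0028  0.01  ]] [ 0.5698022  -0.01924773  0.01      ]
[0.0472141  0.04193167 0.04760855 0.04410166] [16.97427136 16.28047863 19.58048192 15.86607916]
head [ 0.5715 -0.0212  0.088 ]
shift cm [ 8.76 -1.96 17.69] turn -29.2 cur yaw -12.2
```

```bash
python3 -m creep '[0,0,0,-7.3,1, 0,0,0,-7.3,1, 0,0,0,-7.3,1, 0,0,0,-7.3,1, 2,0.6,0,0,1, 3,0.9,0,0,1, 2.5,0.8,0,0,1, 1,0.3,0,0,1, 0,0,1,0,1, 0,0,2,0,1]'
python3 -c "
from h import *
go(.5698,-.0193,.052,17)"
```

```text
time_s: 30.3
tool_pos: [0.5688, -0.0203, 0.1991]
ee_rot: [180.0, -0.1, 16.9]
wrist_force: [-0.3, 0.4, -0.7]
finger_gap: 0.995
finger_force: 0.0
shift cm [ 0.11 -0.07 14.71] turn -0.1 cur yaw 16.9
```

```bash
python3 -m creep '[0,0,1.7,0,1, 0,0,2.5,0,1, 0,0,2.5,0,1, 0,0,2.5,0,1, 0,0,2,0,1, 0,0,1.5,0,1, 0,0,1,0,1, 0,0,1,0,1, 0,0,0,0,1, 0,0,0,0,1]'
python3 -m creep '[0,0,0,0,-1, 0,0,0,0,-1, 0,0,0,0,-1, 0,0,0,0,-1, 0,0,0,0,-1, 0,0,0,0,-1, 0,0,0,0,-1, 0,0,0,0,-1, 0,0,0,0,-1, 0,0,0,0,-1]'
```

```text
time_s: 31.3
tool_pos: [0.5692, -0.0203, 0.0524]
ee_rot: [180.0, -0.0, 16.9]
wrist_force: [0.4, 0.4, 0.7]
finger_gap: 1.002
finger_force: 0.0
time_s: 32.3
tool_pos: [0.5689, -0.02, 0.052]
ee_rot: [-180.0, 0.0, 16.9]
wrist_force: [0.1, 1.2, 0.5]
finger_gap: 0.318
finger_force: 30.0
```

```bash
python3 -m creep '[0,0,-1,0,-1, 0,0,-2,0,-1, 0,0,-3,0,-1, 0,0,-3,0,-1, 0,0,-3,7.3,-1, 0,0,-3,7.3,-1, 0,0,-1,7.3,-1, 0,0,0,7.4,-1, -0.7,-1.4,0,0,-1, -1.4,-2.6,0,0,-1]'
python3 -m creep '[-1.8,-3.4,0,0,-1, -1.8,-3.4,0,0,-1, -1.8,-3.4,0,0,-1, -1.8,-3.4,0,0,-1, -1.8,-3.4,0,0,-1, -1.8,-3.4,0,0,-1, -1.2,-2.0,0,0,-1, -0.6,-0.8,0,0,-1, 0,0,0,0,-1, 0,0,0,0,-1]'
python3 -m creep '[0,0,0,0,-1, 0,0,0,0,-1]'
python3 - <<'E'
from h import *
go(.4842,.2776,.064,-12.4)
c=wrist(); cv2.imwrite('pics/w7.png',cv2.resize(c['image'],(768,576)))
E
```

```text
time_s: 33.3
tool_pos: [0.5567, 0.0223, 0.2122]
ee_rot: [179.9, -0.0, -12.4]
wrist_force: [0.8, 0.9, -2.1]
finger_gap: 0.315
finger_force: 30.0
time_s: 34.3
tool_pos: [0.4838, 0.2755, 0.2119]
ee_rot: [179.9, -0.0, -12.4]
wrist_force: [-0.2, 0.7, -1.1]
finger_gap: 0.313
finger_force: 30.0
time_s: 34.5
tool_pos: [0.4842, 0.2754, 0.2121]
ee_rot: [180.0, -0.0, -12.5]
wrist_force: [0.4, 0.2, -1.9]
finger_gap: 0.317
finger_force: 30.0
shift cm [-0.06 -0.22 14.81] turn -0.1 cur yaw -12.5
```

View pics/w7.png

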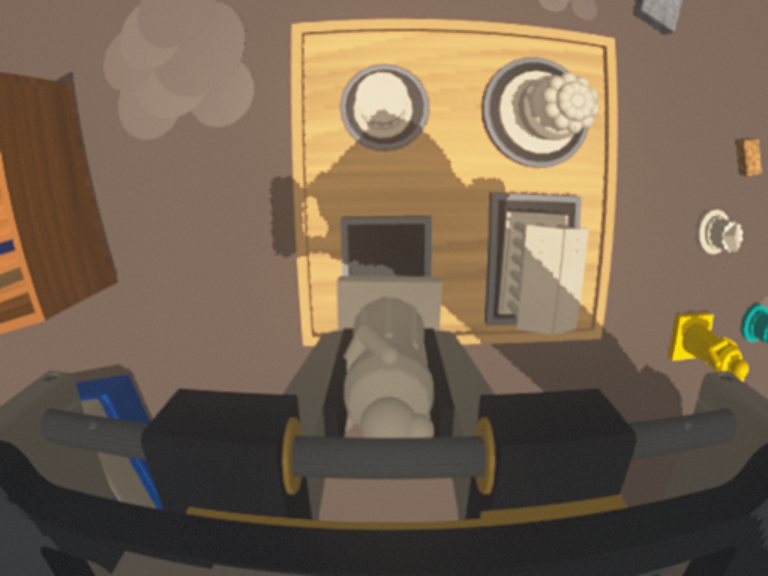

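The held figure's plinth (338–441) is square to the seat (342–431), the column is centred at (384,107), and the bust and temple stand upright. I'll lower the figure now.

```bash
python3 -m creep '[-0.05,-0.2,2,0,-1, 0,0,3,0,-1, 0,0,3,0,-1, 0,0,2.5,0,-1, 0,0,1.5,0,-1, 0,0,1,0,-1, 0,0,0.5,0,-1, 0,0,0.4,0,-1, 0,0,0.4,0,-1, 0,0,0.3,0,-1]'
python3 -m creep '[0,0,0.1,0,-1, 0,0,0,0,-1, 0,0,0,0,-1]'
```

```text
time_s: 35.55
tool_pos: [0.484, 0.2792, 0.0665]
ee_rot: [-180.0, -0.1, -12.4]
wrist_force: [-0.5, -0.6, -1.5]
finger_gap: 0.32
finger_force: 30.0
time_s: 35.85
tool_pos: [0.4837, 0.279, 0.0653]
ee_rot: [-180.0, -0.0, -12.4]
wrist_force: [-0.4, 0.5, -1.3]
finger_gap: 0.317
finger_force: 30.0
```

```bash
python3 -m creep '[0,0.1,0.12,0,-1, 0,0,0,0,-1, 0,0,0,0,0.0, 0,0,0,0,0.2, 0,0,0,0,0.2, 0,0,0,0,0.2, 0,0,0,0,0.2, 0,0,-0.5,0,0.2, 0,0,-1,0,0.2, 0,0,-2,0,0.2]'
python3 -m creep '[0,0,-3,0,0.2, 0,0,-3,0,0.2, 0,0,-3,0,0.2, 0,0,-3,0,0.2, -2,0,-2,0,0.2, -3,0,0,0,0.2, -3,0,0,0,0.2, -2,0,0,0,0.2, 0,0,0,0,0.2, 0,0,0,0,0.2]'
python3 -m creep '[0,0,0,0,0.2, 0,0,0,0,0.2, 0,0,0,0,0.2]'
python3 - <<'E'
from h import *
c=wrist(); print(c['p'])
cv2.imwrite('pics/w8.png',cv2.resize(c['image'],(768,576)))
for t,z in dict(bust_mid=.056,column_mid=.046,figure_mid=.0595,temple_mid=.043).items(): marks(c,t,z)
t=cam('top')
for k,z in dict(ruin_mid=.02,stump_mid=.021,temple_mid=.043,column_mid=.046,figure_mid=.0595,bust_mid=.056).items():
    for m in robot.mark_of('top',k): print('top',k,round(m['p'],2),np.round(world(t,*m['xy'],z),3))
E
```

```text
time_s: 36.85
tool_pos: [0.4826, 0.2775, 0.0988]
ee_rot: [179.9, 0.1, -12.4]
wrist_force: [-0.2, 0.0, 1.1]
finger_gap: 0.601
finger_force: 0.0
time_s: 37.85
tool_pos: [0.3862, 0.2994, 0.2398]
ee_rot: [-179.9, -0.1, -12.3]
wrist_force: [0.2, 0.4, 0.2]
finger_gap: 0.603
finger_force: 0.0
time_s: 38.15
tool_pos: [0.3863, 0.299, 0.2387]
ee_rot: [180.0, 0.0, -12.4]
wrist_force: [0.2, 0.7, 0.0]
finger_gap: 0.596
finger_force: 0.0
[0.38633707 0.29896703 0.23870239]
figure_mid 0.96 [479. 159.] [0.3503 0.0021 0.0595]
figure_mid 0.85 [259.  89.] [0.4817 0.278  0.0595]
temple_mid 0.96 [363.  92.] [0.4576 0.1581 0.043 ]
top ruin_mid 0.82 [ 0.452 -0.299  0.02 ]
top stump_mid 0.77 [ 0.446 -0.042  0.021]
top stump_mid 0.5 [ 0.31  -0.211  0.021]
top stump_mid 0.49 [ 0.337 -0.112  0.021]
top temple_mid 0.56 [0.457 0.165 0.043]
top temple_mid 0.19 [0.48  0.271 0.043]
top column_mid 0.75 [0.595 0.259 0.046]
top figure_mid 0.97 [ 0.342 -0.008  0.059]
top figure_mid 0.76 [0.477 0.277 0.059]
top figure_mid 0.59 [0.748 0.195 0.059]
top bust_mid 0.82 [0.573 0.135 0.056]
```

View pics/w8.png

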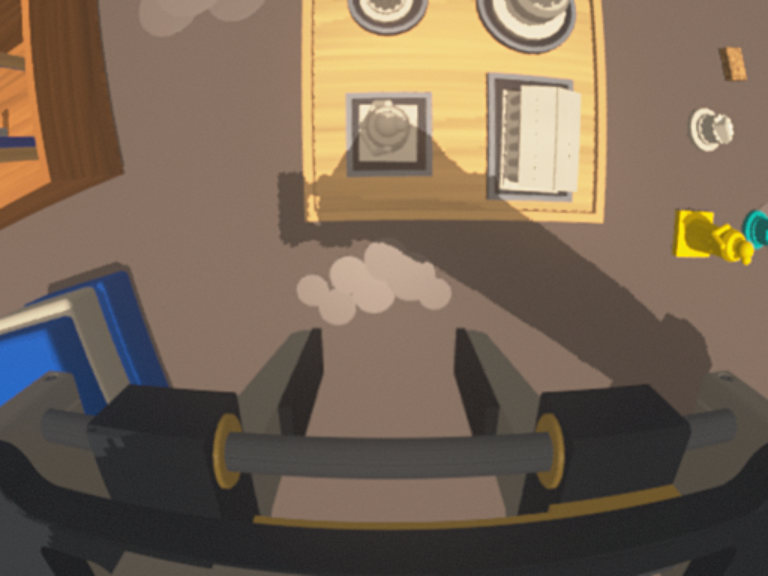

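All four casts stand in their seats: the figure's plinth is centred at (389,134), and the temple is inside its rim at (530,137). The ruin and stump have not moved, so I'm handing in.

```bash
python3 -c "
from h import *
print(robot.close_job())"
```

```text
the job is handed in; nothing more can be done
None
```

I packed the temple, figure, column and bust upright in their seats, left both look-alikes where they stood, and handed the job in at about 38 s of the 102 s allowed; the hand-in returned no verdict.

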